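# Turn the salsa turntable until the molcajete faces front

### The arm

A 7-joint arm with a two-finger parallel gripper is mounted at the origin on the work surface. World frame = base frame: x ahead of the robot, y to its left, z up, the work surface at z = 0. Lengths are in m, angles in rad, forces in N, time in s.
With the tool pointing down it reaches from about 0.425 to 0.925 m from the base axis. Payload 6.8 kg.
Tool frame: the origin (TCP) lies between the finger pads; the fingertips stand 22 mm ahead of it and the grasp point (between the pads) lies 3 mm ahead of it; z points along the fingers, y is the line along which they close (so a half turn about z gives the same grasp; the last joint's range is limited). The gripper opens to 88 mm and grips with 3 to 60 N. Pads are 20 mm wide; open, the fingers measure 115 mm over their backs; the gripper's body (75 mm by 178 mm) begins 61 mm behind the grasp point.
Start: joints at [1.235, 0.477, 0.022, 1.555, -0.011, 1.109, -0.083], TCP at [0.152, -0.658, 0.245] pointing down, gripper open.
Joint ranges: [-2.96, 2.96], [-0.34, 2.1], [-1.41, 1.46], [0.24, 2.44], [-1.37, 4.51], [0.17, 1.92], [-2.96, 2.96]. Speed limits (rad/s): [2.39, 2.39, 3.14, 3.14, 3.14, 3.14, 3.14].

### API

Orientations are given as a rotation vector (axis times angle).
In Python, from bench import robot gives the robot as it stands.
- The arm moves only by the tool jog_arm, never from a script. Its argument "motion" is a list of rows, each a list of 2 entries, a list of its own where there are three numbers: the shift along the tool's x, y, z in cm, then the turn, a rotation vector about the tool's x, y, z in rad. In form: [[[dx, dy, dz], [wx, wy, wz]], ...]. A call has 1 to 5 rows; each row is the pose to reach, as a shift and turn from the pose commanded when the call began, along the tool's axes at that moment; what a row does not reach only later rows make up. A row lasts 1/8 s, in which the tool goes at most 62.5 mm and 10.7 degrees, less where a joint would pass 70% of its speed; a pose out of reach is approached as far as the arm can. A call with a gripper value outside its range is refused whole. "jaw" is the finger opening in cm, from 0 to 8.78, set as the call begins (left out, the last holds). The fingers move at their own pace and stop on an object; "squeeze" is the grip in N (left out, the last holds). Time passes only in rows, so rows that repeat a pose let the fingers close. It gives the time, the measured TCP pose, the force, the opening and the grip force at its end, in the units of the state.
- robot.state(): the state, without advancing time (a new reading comes with each control period).
- robot.camera(name): name is "scene" or "top"; returns (picture, depth): 400x640x3 uint8, red, green, blue; 400x640 float32, m along the optical axis (not along the pixel's ray), 0 where there is no reading.
- robot.camera_model(name): a dict with "camera_matrix" (3x3 intrinsics, pixels), "rvec" (rotation vector, rad) and "tvec" (3), from world to camera coordinates, as OpenCV has them. Camera axes: x right, y down, z forward; pixel columns grow to the right and rows downward; lengths in m; the calibration is good to about 2 mm. A picture is of the moment at which its call begins. camera_model takes no time and is no camera call.
- robot.finish_job(): hands the job in; it is judged then, once.
Trained networks look in the newest picture that a camera, given by its name, has taken for a name from the list of things; names that differ only in an ending like _2 or _b are one class to them, and where a whole thing is asked for, a point or a joint stands for the part that bears it (a point fixed in the world has none). Each returns a list of dicts, best first, with "p" (0 to 1); they miss things now and then, are a little off and sometimes report something else, mostly with a low value. They report only what shows in the picture. A call takes as long as a camera call. They do not tell look-alikes from the thing itself.
- robot.find_in(camera, target): "centre" ([x, y, z] in m, in the coordinates of the camera as it stood for that picture, good to about 4 mm: the middle of the surface that is visible of it).
- robot.cut_out(camera, target): "mask" (400x640 bool, what is visible of it).
- robot.spot_point(camera, target): "centre" ([x, y, z] in m, in the coordinates of the camera as it stood for that picture, good to about 4 mm: a listed point, or the origin of a listed thing).
The state is a dict: "time": time; "qpos": joint angles; "qd": joint speeds; "joint_torque": joint torques, N m; "tcp_pos": TCP position; "tool_rot": TCP orientation; "force": force on the tool from outside, world axes, zero at the start; "torque": the same for the moment, N m; "opening": opening from 0.0 (shut) to 1.0 (fully open); "gripper_force": force on a finger pad.
Only numpy, scipy, OpenCV 4.12 (cv2) and the standard library are available. Lean on these libraries where they do the work, as an engineer would, in place of code of your own. Each camera call takes 0.05 s, during which the arm holds its last target. There are 200 camera calls.

### The job

Push the turntable round by its rim or the wooden pegs that stick out of it, with your fingertips and without gripping anything, until the molcajete (the stone mortar on three legs) stands at the front, in line with the wooden tongue that sticks out of the turntable's foot. Turn it gently, do not touch or lift anything that stands on it, leave everything else on the ledge where it is, and finish with the turntable at rest and your hand clear.

Things in the scene. Friction and masses are not known exactly. Their poses are not given: they have to be found in the camera images.
- foot: The turntable's fixed foot: a dark wooden disc 200 mm across, 10 mm high, lying on the ledge, with a round steel pillar in the middle. Origin: centre of its underside, on the turning axis, at ledge height; z up. Its -x axis points to the front: along it a flat wooden tongue 26 mm wide and 8 mm high sticks out to 213 mm from the axis, 44 mm past the pegs' ends. The foot stands turned a little differently each time.
- turntable: Wooden platter that turns on the foot either way without stops: 125 mm radius, underside 36 mm, top 50 mm above the ledge. Origin: centre of its underside, on the turning axis; z up; x, y turn with it. Six round pegs stick straight out of its rim at 0, 60, 120, 180, 240, 300 degrees from its x axis. Light drag (0.2 N m, some 1.4 N at a peg); it stays where it is left. Starts at any angle.
- peg0 (a point): Point on the axis of the peg that lies along the platter's +x, 145 mm from the turning axis, 43 mm above the ledge. All six pegs are alike: level wooden rods 18 mm thick (34 to 52 mm above the ledge) with round ends, reaching to 169 mm from the turning axis. The spaces between them are free down to the ledge, apart from the foot's tongue.
- molcajete: Small grey stone mortar on three stubby legs, 88 mm across at the rim, 54 mm high, 0.4 to 0.85 kg, standing loose on the platter with its centre about 52 mm from the turning axis. Origin: centre of its underside, at platter height. It rides round with the platter. This is the thing to bring to the front. It starts at least 35 degrees away from the front.
- bowl: Plain round ceramic bowl without legs, 80 mm across, 40 mm high, standing loose on the platter about 58 mm from the axis. Origin: centre of its underside.
- jar: Small lidded glass jar, 54 mm across, 52 mm high, standing loose on the platter about 58 mm from the axis. Origin: centre of its underside.
- tejolote: Stone pestle standing upright on the ledge on its thick end, 46 mm across, 84 mm high, about 255 mm from the turntable's axis. Origin: centre of its underside. Leave alone.
- salt_pot: Lidded clay salt pot, 64 mm across, 68 mm high, about 255 mm from the turntable's axis. Origin: centre of its underside. Leave alone.
- warmer: Round black tortilla warmer, lid shut, 188 mm across, 65 mm high, on the right of the ledge. Origin: centre of its underside. Leave alone.
- ladle: Steel ladle lying on the left of the ledge; bowl 84 mm across and 32 mm high, handle reaching 255 mm along its -x axis. Origin: centre of the bowl's underside. Leave alone.
- tongs: Steel salad tongs lying on the left of the ledge, 250 mm long along x, 75 mm wide, 17 mm high. Origin: middle, on the ledge. Leave alone.
Mind the look-alikes: they are no part of the job. What is shaped like the bowl but blue or yellow is not meant.

How it is judged:
On the way:
1. the fingers push the platter round by its rim (contact force between the fingers and turntable above 0.3 N and angular speed of turntable above 0.03 rad/s), for 0.04 s.
At the end, for the whole second after the job is handed in: The molcajete stands on the platter on the front side of the turning axis, its centre within 9 mm sideways of the line of the tongue (about 10 degrees of turn); the platter is at rest; molcajete, bowl and jar stand upright on the platter, within 85 mm of the axis (x of molcajete in the frame of foot below -0.03 m and y of molcajete in the frame of foot between -0.009 and 0.009 m and angular speed of turntable below 0.03 rad/s and horizontal distance between each of molcajete, bowl, jar and turntable below 0.085 m and height (world z) of molcajete between 0.045 and 0.055 m and angle between each of molcajete, bowl, jar's own z axis and vertical below 0.15 rad and height (world z) of bowl between 0.045 and 0.055 m and height (world z) of jar between 0.045 and 0.055 m); the robot touches nothing.
It fails at once if the molcajete, the bowl or the jar is touched by the robot (contact force between any of the fingers, the arm and molcajete above 1.5 N or contact force between any of the fingers, the arm and bowl above 1.5 N or contact force between any of the fingers, the arm and jar above 1.5 N).
It fails at once if something standing on the platter is lifted, tipped or pushed off (height (world z) of any of molcajete, bowl, jar above 0.065 m or height (world z) of any of molcajete, bowl, jar below 0.04 m or angle between any of molcajete, bowl, jar's own z axis and vertical above 0.3 rad).
It fails at once if the turntable is spun hard (over 2.5 rad/s) (angular speed of turntable above 2.5 rad/s).
It fails at once if the turntable is gripped or shoved with more than 25 N (contact force between the fingers and turntable above 25 N).
It fails at once if another thing on the ledge is moved by more than 25 mm or lifted (distance of any of tejolote, salt_pot, warmer, ladle, tongs from where it was at the start of the episode above 0.025 m).
It also fails if it takes over 48 s, if anything falls off the work surface, if the arm or the gripper's body presses on something with over 40 N, if the wrist force passes 120 N, or if a joint passes its speed limit or range.

## Working session

There is one attempt and no reset: what is moved stays moved. The work goes in short steps, Python scripts to look and compute and a tool call to move; the robot and the scene stay as the last step left them, time stands still between calls to the robot, and variables do not carry over. Pictures are saved under pics/ and viewed, at most 10 in all, crops included, and the job is handed in when it is done.

Besides the shell and the picture viewer there is one more tool, called after "Call:" by a JSON object that holds its "name" and its "arguments". jog_arm: Moves the arm, as the interface text tells. Its arguments: {"type":"object","properties":{"motion":{"type":"array"},"jaw":{"type":"number"},"squeeze":{"type":"number"}},"required":["motion"]}

```bash
mkdir -p pics
cat > h.py <<'E'
from bench import robot
import numpy as np, cv2
from scipy.spatial.transform import Rotation as R
def w(cam,p):
    m=robot.camera_model(cam); r=cv2.Rodrigues(np.array(m["rvec"],float))[0]
    return r.T@(np.array(p)-np.array(m["tvec"]).ravel())
def px(cam,p):
    m=robot.camera_model(cam)
    return cv2.projectPoints(np.array([p],float),np.array(m["rvec"],float),np.array(m["tvec"],float),np.array(m["camera_matrix"],float),None)[0].ravel()
def spot(cam,t,n=3):
    for d in robot.spot_point(cam,t)[:n]:
        q=w(cam,d["centre"]); print(cam,t,round(d["p"],2),q.round(3),px(cam,q).round())
def save(cam,name):
    im,d=robot.camera(cam); cv2.imwrite(f"pics/{name}.png",im[:,:,::-1]); return im,d
E
python3 - <<'E'
from h import *
for c in("top","scene"):
    save(c,c+"0")
    for t in["foot","turntable","peg0","molcajete","bowl","jar","tejolote","salt_pot","warmer"]+(["ladle","tongs"] if c=="top" else []): spot(c,t)
s=robot.state();print(s["time"],s["tcp_pos"],s["tool_rot"],R.from_rotvec(s["tool_rot"]).as_matrix().round(3))
E
```

```text
top turntable 0.59 [0.613 0.028 0.037] [312. 182.]
top peg0 0.8 [0.621 0.179 0.044] [263. 179.]
top peg0 0.39 [0.635 0.445 0.001] [180. 176.]
top molcajete 0.65 [ 0.605 -0.015  0.053] [326. 184.]
top bowl 0.91 [ 0.737  0.313 -0.001] [224. 145.]
top bowl 0.65 [ 0.611 -0.208 -0.005] [387. 186.]
top bowl 0.62 [0.661 0.064 0.049] [300. 165.]
top jar 0.72 [0.571 0.07  0.048] [298. 195.]
top tejolote 0.66 [ 0.763 -0.179  0.001] [377. 139.]
top tejolote 0.48 [0.621 0.177 0.045] [263. 178.]
top salt_pot 0.63 [0.61  0.286 0.001] [230. 185.]
top warmer 0.89 [ 0.448 -0.491 -0.   ] [480. 238.]
top ladle 0.71 [0.634 0.446 0.002] [179. 176.]
top tongs 0.57 [0.339 0.353 0.002] [204. 272.]
top tongs 0.3 [0.661 0.063 0.051] [301. 165.]
scene foot 0.65 [ 0.77  -0.173 -0.001] [359. 279.]
scene turntable 0.74 [0.617 0.033 0.037] [340. 197.]
scene turntable 0.31 [ 0.771 -0.174 -0.   ] [359. 279.]
scene peg0 0.82 [0.626 0.179 0.044] [361. 165.]
scene peg0 0.62 [ 0.343  0.354 -0.003] [309. 120.]
scene molcajete 0.61 [ 0.609 -0.011  0.052] [331. 203.]
scene bowl 0.78 [0.667 0.064 0.051] [359. 192.]
scene bowl 0.71 [ 0.612 -0.21  -0.002] [300. 267.]
scene bowl 0.59 [0.742 0.32  0.005] [408. 157.]
scene jar 0.49 [0.573 0.07  0.049] [332. 181.]
scene tejolote 0.55 [ 0.77  -0.173  0.001] [359. 279.]
scene salt_pot 0.56 [0.615 0.287 0.   ] [370. 152.]
scene warmer 0.74 [ 0.45  -0.487  0.001] [187. 331.]
1.1 [ 0.15242292 -0.65757777  0.24468642] [3.12120196e+00 3.56948071e-01 3.14685656e-05] [[ 0.974  0.226  0.   ]
 [ 0.226 -0.974 -0.   ]
 [ 0.     0.    -1.   ]]
```

View pics/top0.png

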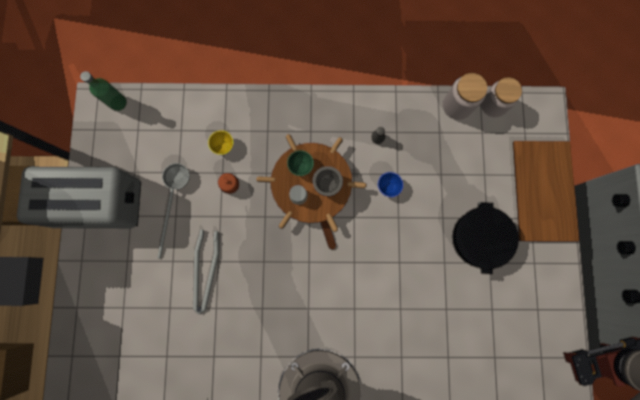

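View pics/scene0.png

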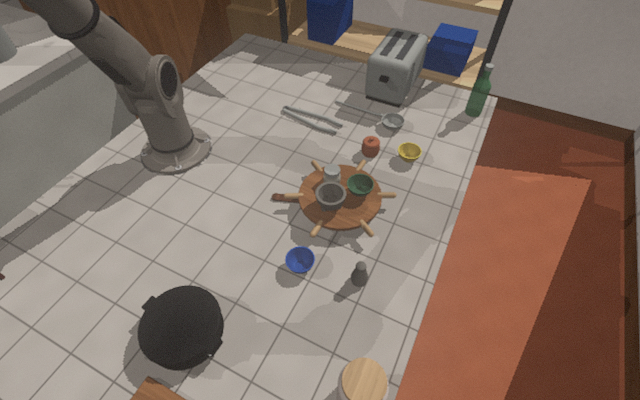

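Top view: the molcajete is the grey bowl at (326,182). The green bowl is at (300,163) and the jar at (298,195). Blue (390,184) and yellow (221,142) are look-alikes on the ledge. The tongue shows dark at about (331,238), near a peg. The candidates for the molcajete are grey (326,182), green (300,163) and blue (390,184), and I choose the grey one. Next I refine the axis, tongue and molcajete, with a crop to check.

```bash
cat >> h.py <<'E'
def plane(cam,uv,z):
    m=robot.camera_model(cam); K=np.array(m["camera_matrix"],float); r=cv2.Rodrigues(np.array(m["rvec"],float))[0]; c=-r.T@np.array(m["tvec"],float).ravel()
    uv=np.atleast_2d(uv).astype(float); d=np.c_[uv,np.ones(len(uv))]@np.linalg.inv(K).T@r
    return c+d*((z-c[2])/d[:,2])[:,None]
def crop(cam,name,box,f):
    im,d=save(cam,name); x0,y0,x1,y1=box
    cv2.imwrite(f"pics/{name}.png",cv2.resize(im[y0:y1,x0:x1,::-1],None,fx=f,fy=f,interpolation=cv2.INTER_CUBIC)); return im,d
def best_mask(cam,t,near):
    o=robot.cut_out(cam,t); 
    return min((np.array(m["mask"]) for m in o),key=lambda m:np.hypot(*(np.argwhere(m).mean(0)[::-1]-near)))
def circ(cam,m,z):
    c=max(cv2.findContours(m.astype(np.uint8),0,1)[0],key=cv2.contourArea)
    (u,v),rad=cv2.minEnclosingCircle(c); return plane(cam,(u,v),z)[0],rad
E
python3 - <<'E'
from h import *
im,d=crop("top","c1",(240,120,400,260),5)
hsv=cv2.cvtColor(im,cv2.COLOR_RGB2HSV)
for r in range(232,250): print(r,[tuple(int(a) for a in im[r,c]) for c in range(325,342,2)])
m=best_mask("top","molcajete",(326,182)); print("mol mask",m.sum(),np.argwhere(m).mean(0)[::-1],circ("top",m,0.104))
m=best_mask("top","turntable",(312,182)); print("tt",m.sum(),np.argwhere(m).mean(0)[::-1],circ("top",m,0.043))
E
```

```text
232 [(70, 41, 26), (71, 40, 24), (72, 41, 23), (72, 51, 40), (103, 92, 81), (127, 115, 104), (138, 130, 120), (143, 135, 126), (131, 123, 115)]
233 [(70, 44, 29), (69, 40, 22), (72, 41, 23), (72, 47, 34), (97, 89, 82), (134, 127, 117), (142, 134, 125), (142, 134, 125), (135, 127, 118)]
234 [(73, 49, 37), (69, 40, 23), (72, 40, 24), (72, 44, 31), (91, 82, 75), (135, 127, 118), (143, 135, 125), (143, 136, 126), (138, 131, 121)]
235 [(78, 56, 44), (67, 39, 22), (72, 42, 24), (72, 42, 27), (82, 71, 64), (128, 121, 113), (143, 135, 126), (143, 136, 126), (141, 133, 123)]
236 [(84, 65, 54), (67, 40, 24), (70, 40, 23), (73, 41, 25), (76, 63, 55), (124, 117, 109), (142, 135, 125), (142, 134, 125), (143, 135, 126)]
237 [(94, 79, 69), (66, 39, 24), (71, 41, 26), (71, 40, 24), (73, 56, 47), (115, 108, 101), (142, 133, 125), (143, 135, 125), (144, 136, 126)]
238 [(103, 90, 80), (68, 40, 25), (69, 41, 25), (71, 41, 23), (73, 52, 41), (105, 98, 91), (141, 133, 124), (143, 134, 125), (143, 135, 125)]
239 [(110, 99, 89), (69, 43, 28), (68, 39, 22), (71, 41, 23), (70, 46, 34), (98, 91, 85), (140, 132
[... 994 characters left out ...]
 (103, 95, 88), (140, 131, 123), (142, 135, 125)]
247 [(143, 136, 125), (132, 123, 113), (85, 66, 56), (68, 39, 24), (67, 39, 22), (76, 60, 51), (104, 98, 91), (140, 132, 123), (142, 134, 125)]
248 [(143, 136, 126), (138, 129, 119), (103, 89, 80), (74, 52, 41), (72, 49, 37), (83, 72, 63), (116, 109, 101), (140, 132, 122), (144, 135, 126)]
249 [(143, 135, 125), (142, 134, 125), (124, 114, 104), (94, 82, 72), (86, 73, 64), (99, 91, 84), (130, 122, 113), (141, 133, 124), (142, 134, 125)]
mol mask 653 [326.80704441 181.36906585] (array([ 0.60201516, -0.01593532,  0.104     ]), 14.875648498535156)
tt 532 [299.86654135 163.11842105] (array([0.66954284, 0.06583426, 0.043     ]), 13.321741104125977)
```

View pics/c1.png

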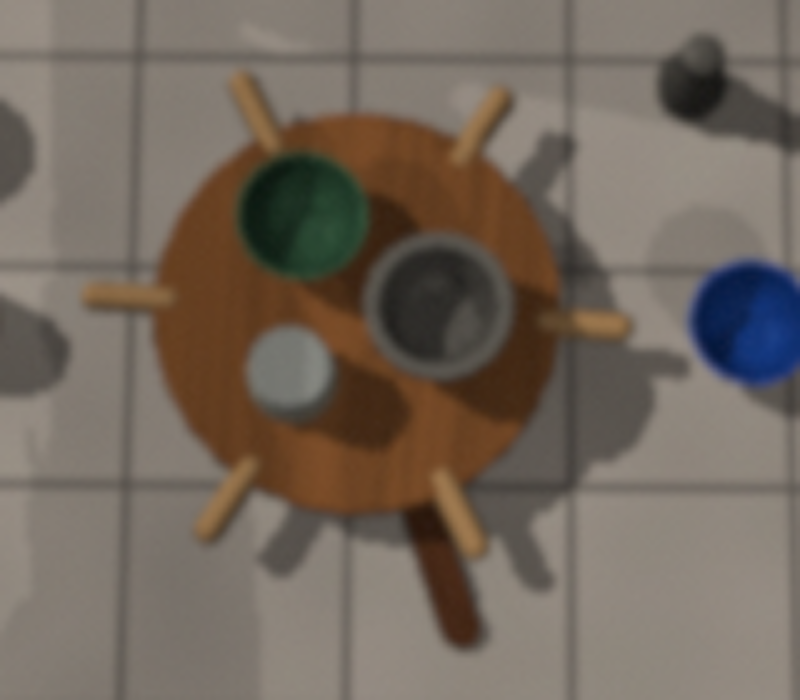

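Call:
{"name": "jog_arm", "arguments": {"motion": [[[0, 0, -0.5], [0, 0, 0]]], "jaw": 0}}

```text
time: 1.38
tcp_pos: [0.1524, -0.6573, 0.2494]
tool_rot: [-3.12, -0.357, 0.0]
force: [-0.9, -0.2, 0.9]
opening: 0.923
gripper_force: 0.0
```

The crop shows the platter centred at crop (357,314), the molcajete at (438,305), the tongue end at (465,640) and the front peg at (460,512). The choice of the grey mortar holds.

Run:
```python
from h import *
f=lambda u,v,z:plane("top",(240+u/5-.4,120+v/5-.4),z)[0]
A=f(357,314,.05);M=f(438,305,.104)
print("axis",A,"mol",M)
t1=f(465,640,.008)
a=plane("top",(329.0,236),.008)[0];b=plane("top",(332.8,245.5),.008)[0]
ang=lambda v:np.degrees(np.arctan2(v[1],v[0]))
print("tongue tip",t1,"dir",ang(t1-A),"edge dir",ang(b-a),np.linalg.norm((t1-A)[:2]))
print("mol ang",ang(M-A),np.linalg.norm((M-A)[:2]))
for p in [(475,545),(207,533),(92,293),(240,82),(502,98),(620,325)]:
    P=f(*p,.043);print("peg",ang(P-A),np.linalg.norm((P-A)[:2]))
```

```text
axis [0.60870098 0.03081696 0.05      ] mol [ 0.60374791 -0.01796164  0.104     ]
tongue tip [ 0.41463672 -0.03631034  0.008     ] dir -160.91937072221566 edge dir -157.8354529824823 0.205346078429476
mol ang -95.79805301410602 0.04902942963257296
peg -152.5657918444371 0.15675690154713848
peg 146.39275607689407 0.15969072170608026
peg 85.34755320524951 0.16247799254204934
peg 26.833607303218653 0.16528865989084923
peg -32.40972632156024 0.1642163495303146
peg -91.50570007420812 0.16026676312861657
```

Call:
{"name": "jog_arm", "arguments": {"motion": [[[4, -4.2, 0], [0, 0, 0]], [[8, -8.4, 0], [0, 0, 0]], [[12, -12.6, 0], [0, 0, 0]], [[16, -16.8, 0], [0, 0, 0]], [[20, -21, 0], [0, 0, 0]]]}}

```text
time: 2.0
tcp_pos: [0.3008, -0.4063, 0.2503]
tool_rot: [3.12, 0.357, 0.001]
force: [1.8, -0.5, -0.0]
opening: 0.354
gripper_force: 0.0
```

Call:
{"name": "jog_arm", "arguments": {"motion": [[[4, -4.2, 0], [0, 0, 0]], [[8, -8.4, 0], [0, 0, 0]], [[12, -12.6, 0], [0, 0, 0]], [[16, -16.8, 0], [0, 0, 0]], [[20, -21, 0], [0, 0, 0]]]}}

```text
time: 2.62
tcp_pos: [0.4483, -0.1566, 0.2505]
tool_rot: [3.12, 0.356, 0.002]
force: [1.0, -0.6, -1.1]
opening: 0.007
gripper_force: 0.0
```

Call:
{"name": "jog_arm", "arguments": {"motion": [[[3.4, -3.5, 0], [0, 0, 0]], [[6.8, -7, 0], [0, 0, 0]], [[6.8, -7, 0], [0, 0, 0]], [[6.8, -7, 0], [0, 0, 0]]]}}

```text
time: 3.12
tcp_pos: [0.4974, -0.0753, 0.2498]
tool_rot: [3.121, 0.356, -0.001]
force: [0.2, -1.0, 0.2]
opening: 0.007
gripper_force: 0.0
```

Call:
{"name": "jog_arm", "arguments": {"motion": [[[0, 0, 4.5], [0, 0, 0]], [[0, 0, 9], [0, 0, 0]], [[0, 0, 13], [0, 0, 0]], [[0, 0, 13], [0, 0, 0]]]}}

```text
time: 3.62
tcp_pos: [0.495, -0.0762, 0.1176]
tool_rot: [-3.121, -0.353, 0.01]
force: [-0.6, 0.2, 0.1]
opening: 0.006
gripper_force: 0.0
```

Run:
```python
from h import *
im,d=crop("scene","s1",(240,100,440,250),4)
s=robot.state();p=s["tcp_pos"];print(p, (px("scene",[p[0],p[1],.04])-[240,100])*4)
```

```text
[ 0.49668699 -0.07590776  0.11944755] [186.28285767 430.83484883]
```

View pics/s1.png

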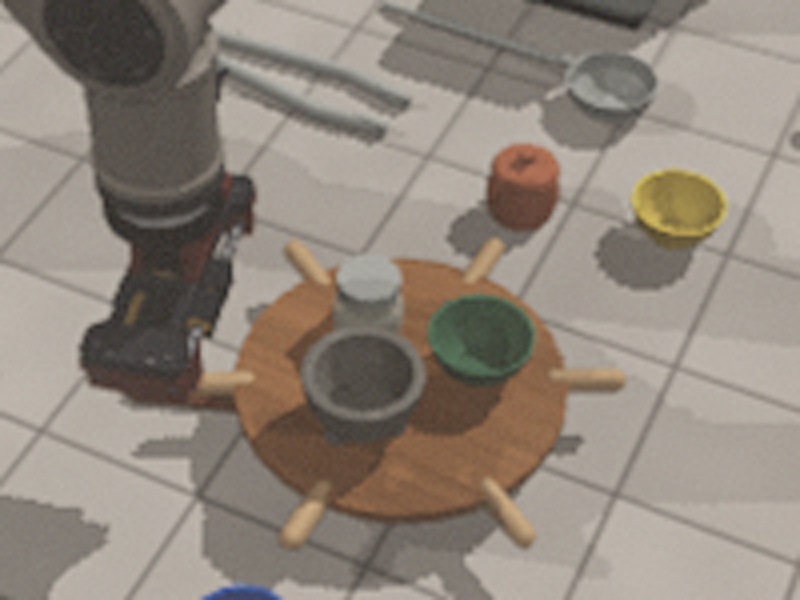

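The scene crop shows the closed fingers coming down at about crop (186,431), beside the front peg end at (205,382). The gap is free, so I descend and compute the arc.

Call:
{"name": "jog_arm", "arguments": {"motion": [[[0, 0, 2.5], [0, 0, 0]], [[0, 0, 5], [0, 0, 0]], [[0, 0, 5.7], [0, 0, 0]], [[0, 0, 5.7], [0, 0, 0]]]}}

```text
time: 4.18
tcp_pos: [0.4985, -0.075, 0.0638]
tool_rot: [3.121, 0.356, 0.002]
force: [0.6, -0.2, -0.0]
opening: 0.007
gripper_force: 0.0
```

Run:
```python
from h import *
s=robot.state();p=s["tcp_pos"];print(p,s["force"])
T=R.from_rotvec(s["tool_rot"]).as_matrix()
for th in range(-138,-206,-3):
    a=np.radians(th);q=np.array([.613+.155*np.cos(a),.03+.155*np.sin(a),.062]);print(th,q[:2].round(3),((q-p)@T*100).round(1))
```

```text
[ 0.49847234 -0.07497407  0.06382867] [ 0.55833893 -0.22794155 -0.03372906]
-138 [ 0.498 -0.074] [-0.  -0.1  0.2]
-141 [ 0.493 -0.068] [-0.4 -0.9  0.2]
-144 [ 0.488 -0.061] [-0.7 -1.6  0.2]
-147 [ 0.483 -0.054] [-1.  -2.4  0.2]
-150 [ 0.479 -0.047] [-1.3 -3.1  0.2]
-153 [ 0.475 -0.04 ] [-1.5 -3.9  0.2]
-156 [ 0.471 -0.033] [-1.7 -4.7  0.2]
-159 [ 0.468 -0.026] [-1.8 -5.5  0.2]
-162 [ 0.466 -0.018] [-1.9 -6.3  0.2]
-165 [ 0.463 -0.01 ] [-2.  -7.1  0.2]
-168 [ 0.461 -0.002] [-2.  -7.9  0.2]
-171 [0.46  0.006] [-1.9 -8.7  0.2]
-174 [0.459 0.014] [-1.9 -9.5  0.2]
-177 [0.458 0.022] [ -1.7 -10.3   0.2]
-180 [0.458 0.03 ] [ -1.6 -11.1   0.2]
-183 [0.458 0.038] [ -1.4 -11.9   0.2]
-186 [0.459 0.046] [ -1.1 -12.7   0.2]
-189 [0.46  0.054] [ -0.8 -13.5   0.2]
-192 [0.461 0.062] [ -0.5 -14.2   0.2]
-195 [0.463 0.07 ] [ -0.2 -14.9   0.2]
-198 [0.466 0.078] [  0.2 -15.6   0.2]
-201 [0.468 0.086] [  0.7 -16.3   0.2]
-204 [0.471 0.093] [  1.1 -17.    0.2]
```

Call:
{"name": "jog_arm", "arguments": {"motion": [[[-0.4, -0.8, 0], [0, 0, 0]], [[-0.7, -1.5, 0.1], [0, 0, 0]], [[-0.9, -2.1, 0.1], [0, 0, 0]], [[-1.1, -2.7, 0.1], [0, 0, 0]], [[-1.3, -3.2, 0.1], [0, 0, 0]]]}}

```text
time: 4.8
tcp_pos: [0.478, -0.0459, 0.0618]
tool_rot: [3.121, 0.357, 0.001]
force: [0.7, -0.4, 0.8]
opening: 0.005
gripper_force: 0.6
```

Call:
{"name": "jog_arm", "arguments": {"motion": [[[-0.2, -0.8, 0], [0, 0, 0]], [[-0.4, -1.6, 0], [0, 0, 0]], [[-0.5, -2.4, 0], [0, 0, 0]], [[-0.6, -3.2, 0], [0, 0, 0]], [[-0.7, -4, 0], [0, 0, 0]]]}}

```text
time: 5.42
tcp_pos: [0.4618, -0.0085, 0.0616]
tool_rot: [3.121, 0.357, -0.0]
force: [1.3, -1.5, -1.0]
opening: 0.006
gripper_force: 0.7
```

Call:
{"name": "jog_arm", "arguments": {"motion": [[[0, -0.7, 0], [0, 0, 0]], [[0.1, -1.4, 0], [0, 0, 0]], [[0.1, -2.1, 0], [0, 0, 0]], [[0.2, -2.8, 0], [0, 0, 0]], [[0.3, -3.5, 0], [0, 0, 0]]]}}

```text
time: 6.05
tcp_pos: [0.4569, 0.0263, 0.0616]
tool_rot: [3.121, 0.357, -0.0]
force: [-0.0, -1.7, 0.4]
opening: 0.009
gripper_force: 0.7
```

Call:
{"name": "jog_arm", "arguments": {"motion": [[[0.2, -0.7, 0], [0, 0, 0]], [[0.4, -1.4, 0], [0, 0, 0]], [[0.7, -2.1, 0], [0, 0, 0]], [[1, -2.8, 0], [0, 0, 0]], [[1.2, -3.3, 0], [0, 0, 0]]]}}

```text
time: 6.68
tcp_pos: [0.4613, 0.0613, 0.0616]
tool_rot: [-3.121, -0.358, -0.0]
force: [0.6, -1.9, -0.2]
opening: 0.004
gripper_force: 0.7
```

Run:
```python
from h import *
crop("top","c2",(240,120,400,260),5)
spot("top","molcajete",2);spot("top","jar",1)
m=best_mask("top","molcajete",(322,200)); print("mol mask",m.sum(),np.argwhere(m).mean(0)[::-1],circ("top",m,0.104))
crop("scene","s2",(240,100,440,250),4)
spot("scene","molcajete",1)
s=robot.state();print(s["tcp_pos"],s["force"])
```

```text
top molcajete 0.88 [0.572 0.006 0.054] [319. 194.]
top jar 0.61 [0.611 0.091 0.047] [291. 182.]
mol mask 702 [319.78205128 192.0954416 ] (array([0.56958149, 0.00354844, 0.104     ]), 15.069149017333984)
scene molcajete 0.73 [0.578 0.009 0.052] [324. 195.]
[0.46108747 0.0606941  0.06161109] [0.1509537  0.45048667 0.18252229]
```

View pics/c2.png

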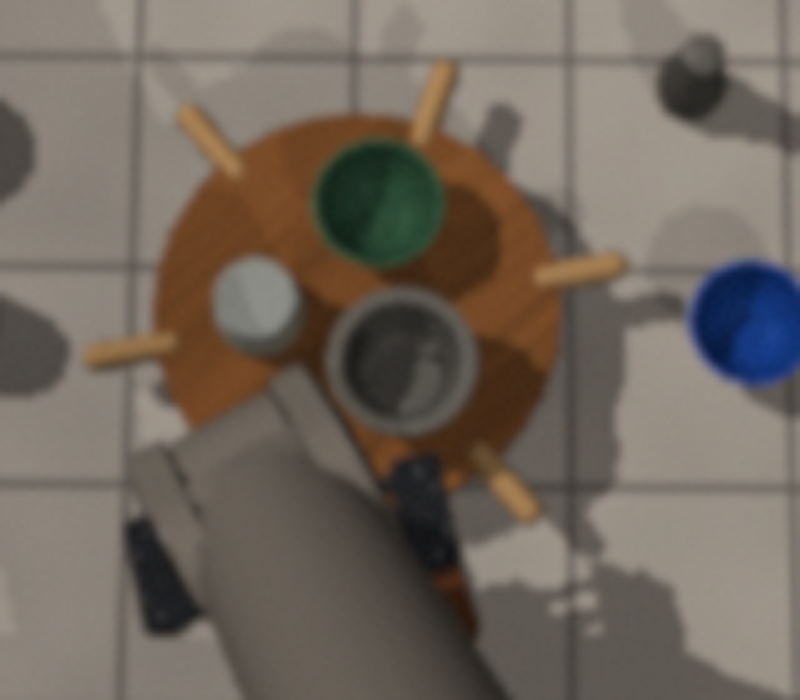

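The top crop shows the molcajete at (402,360), having followed the platter. It needs about 11–12° more, so I push on about 31 mm, back off, rise and look.

Call:
{"name": "jog_arm", "arguments": {"motion": [[[0.3, -0.7, 0], [0, 0, 0]], [[0.7, -1.4, 0], [0, 0, 0]], [[1.1, -2.1, 0], [0, 0, 0]], [[1.4, -2.5, 0], [0, 0, 0]], [[1.5, -2.7, 0], [0, 0, 0]]]}}

```text
time: 7.6
tcp_pos: [0.4699, 0.0908, 0.0616]
tool_rot: [-3.121, -0.358, -0.0]
force: [0.5, -2.0, 0.1]
opening: 0.009
gripper_force: 0.6
```

Call:
{"name": "jog_arm", "arguments": {"motion": [[[0, 0, 0], [0, 0, 0]], [[-0.8, 1.2, 0], [0, 0, 0]], [[-2, 2, 0], [0, 0, 0]], [[-2, 2, -4], [0, 0, 0]], [[-2, 2, -10], [0, 0, 0]]]}}

```text
time: 8.22
tcp_pos: [0.4525, 0.0649, 0.1614]
tool_rot: [3.121, 0.355, -0.007]
force: [1.3, -0.2, 0.2]
opening: 0.006
gripper_force: 0.0
```

Call:
{"name": "jog_arm", "arguments": {"motion": [[[0, 4, -4], [0, 0, 0]], [[0, 9, -6], [0, 0, 0]], [[0, 14, -6], [0, 0, 0]], [[0, 19, -6], [0, 0, 0]], [[0, 24, -6], [0, 0, 0]]]}}

```text
time: 8.85
tcp_pos: [0.5079, -0.1697, 0.2216]
tool_rot: [3.121, 0.355, -0.001]
force: [0.8, -0.1, -0.5]
opening: 0.004
gripper_force: 0.0
```

Run:
```python
from h import *
crop("top","c3",(240,120,400,260),5)
spot("top","molcajete",2);spot("top","turntable",1)
m=best_mask("top","molcajete",(318,196)); print("mol mask",m.sum(),np.argwhere(m).mean(0)[::-1],circ("top",m,0.104))
save("scene","s3")
spot("scene","molcajete",1);spot("scene","turntable",1);spot("scene","foot",1)
```

```text
top molcajete 0.82 [0.569 0.017 0.056] [315. 195.]
top turntable 0.73 [0.613 0.029 0.035] [312. 182.]
mol mask 670 [316.54029851 193.98955224] (array([0.56477579, 0.01249816, 0.104     ]), 14.773125648498535)
scene molcajete 0.95 [0.57  0.017 0.054] [323. 191.]
scene turntable 0.55 [0.618 0.031 0.035] [340. 198.]
```

View pics/c3.png

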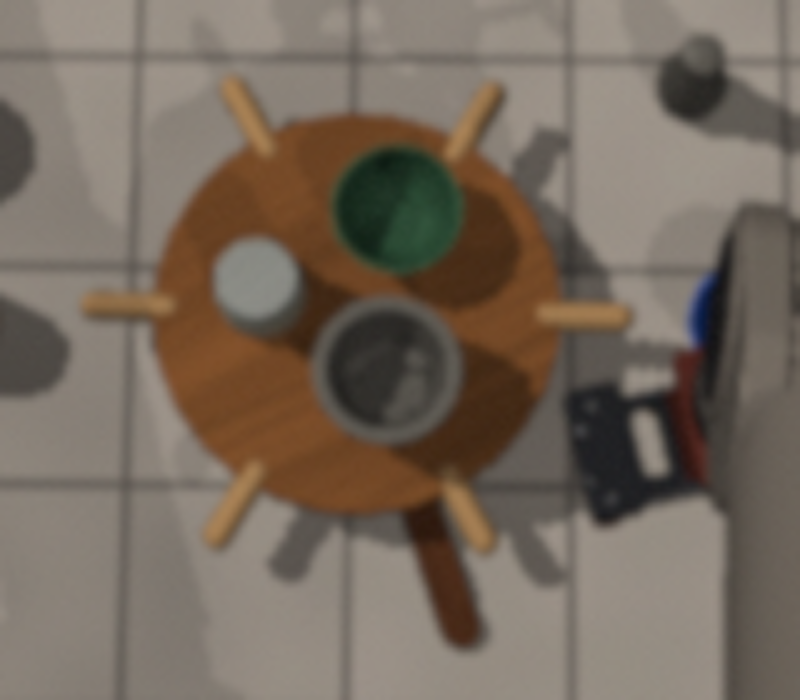

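The top crop shows the molcajete at (387,370), in line with the tongue at (430,530)–(465,640). It is 1–3 mm off the line by two estimates. The hand is clear and everything is upright, so I hand in.

```bash
python3 -c "
from bench import robot
print(robot.finish_job())"
```

```text
the job is handed in; nothing more can be done
None
```

I pushed the turntable round by its front peg until the molcajete stood at the front, 1–3 mm off the tongue's line by my last camera measurement. The hand was clear at about 9 s, and I handed the job in; the interface returned no verdict.

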